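Raise the ratchet armrest one rung

ROBOT

A 6-joint arm with a two-finger parallel gripper is mounted at the origin on the work surface. World frame = base frame: x ahead of the robot, y to its left, z up, the work surface at z = 0. Lengths are in mm, angles in rad, forces in N, time in s.
With the tool pointing down it reaches from about 275 to 750 mm from the base axis. Payload 10.2 kg.
Tool frame: the origin (TCP) lies midway between the tips of the shut fingers; the grasp point (between the pads) lies 19 mm behind it (ctrl.pinch_z is the distance from the TCP to the grasp point, in mm); x points along the fingers, z is the direction in which the jaws open and shut, and the axes are right-handed (so a half turn about x gives the same grasp; the last joint's range is limited). The gripper opens to 85 mm and grips with 20 to 120 N. Pads are 22 mm wide; open, the fingers measure 114 mm over their backs; the gripper's body (76 mm by 85 mm) begins 54 mm behind the grasp point. The pads swing forward as they close: fully open they stand 13 mm farther back than shut.
Start: joints at [1.102, 0.313, 1.498, -0, 1.331, -0.223], TCP at [127.762, 509.223, 205.794] pointing down, gripper open.
Joint ranges: [-2.94, 2.94], [-0.97, 2.17], [0.19, 2.56], [-1.23, 4.37], [0.02, 3.11], [-2.88, 2.88]. Speed limits (rad/s): [2.39, 2.39, 3.01, 3.14, 3.14, 3.14].

INTERFACE

Orientations are given as a unit quaternion [w, x, y, z].
In Python, from rig import ctrl, capture, workorder, nets gives the robot as it stands. The module is installed in compiled form; this text tells all that it offers.
- The arm moves only by the tool send_rows, never from a script. Its argument "rows" is text: rows parted by semicolons, each of 5 numbers parted by spaces: the opening, from 0 (shut) to 1 (fully open), then the shift along the tool's x, y, z in cm, then the turn about the tool's x in units of 5 degrees (1.0 is 5 degrees). In form: grip x y z yaw; .... A call has 1 to 12 rows; each row is the pose to reach, as a shift and turn from the pose commanded when the call began, along the tool's axes at that moment; what a row does not reach only later rows make up. A row lasts 1/10 s, in which the tool goes at most 50 mm and 8.59 degrees, less where a joint would pass 70% of its speed; a pose out of reach is approached as far as the arm can. A call with a gripper value outside its range is refused whole. The fingers move at their own pace and stop on an object; "grip_force" is the grip in N (left out, the last holds). Time passes only in rows, so rows that repeat a pose let the fingers close. It gives the time, the measured TCP pose, the force and the opening at its end, in the units of the state.
- ctrl.sense(): the state, without advancing time (a new reading comes with each control period).
- capture(name): name is "scene" or "top" or "wrist"; returns a dict with "pixels" (384x512x3 uint8, red, green, blue), "intrinsics" (3x3 intrinsics, pixels), "view" (4x4, takes a point from world to camera coordinates); the wrist camera has in their place "mount" (4x4, takes a point from camera to tool coordinates, whose origin is the TCP and whose axes are the tool frame's). Camera axes: x right, y down, z forward; pixel columns grow to the right and rows downward; lengths in mm; the calibration is good to about 2 mm. The wrist camera is an equidistant fisheye: a pixel r from the principal point sees the ray r / f radians off the axis. A picture is of the moment at which its call begins: read the wrist's pose just before it. There is no depth.
- workorder.finish_job(): hands the job in, once; it reports no verdict.
Trained networks look in a picture, given as the dict that the camera call returned (one of the last four; its "shot" number tells which), for a name from the list of things; names that differ only in an ending like _2 or _b are one class to them, and where a whole thing is asked for, a point or a joint stands for the part that bears it (a point fixed in the world has none). Each returns a list of dicts, best first, with "confidence" (0 to 1); they miss things now and then, are a little off and sometimes report something else, mostly with a low value. They report only what shows in the picture. A call takes as long as a camera call.
- nets.boxes_of(picture, target): "location" ([x, y, z] in mm, in world coordinates, good to about 4 mm: the middle of the surface that is visible of it).
- nets.spot_point(picture, target): "location" ([x, y, z] in mm, in world coordinates, good to about 4 mm: a listed point, or the origin of a listed thing).
The state is a dict: "time_s": time; "joints": joint angles; "dq": joint speeds; "tau": joint torques, N m; "eef_pos": TCP position; "ee_rot": TCP orientation; "force": force on the tool from outside, world axes, zero at the start; "wrist_torque": the same for the moment, N m; "grip_width": opening from 0.0 (shut) to 1.0 (fully open).
Only numpy, scipy, OpenCV 4.12 (cv2) and the standard library are available. Lean on these libraries where they do the work, as an engineer would, in place of code of your own. Each camera call takes 0.05 s, during which the arm holds its last target.

TASK

The padded armrest on the tattoo station is one rung too low. Lift it by its bar handle past the middle rung of its ladder stand until its pawl has cleared that rung and dropped back, then lower it gently, without letting it fall, so that the pawl sits on the middle rung, and let go. Leave the stand with the metal tray as it is.

Things in the scene. Friction and masses are not known exactly. Their poses are not given: they have to be found in the camera images.
- armrest_grip (a point): Middle of the armrest's handle: a level round steel bar, 14 mm thick, 90 mm long along y, an upright bar at each end; 235 mm above the table at the start, moves only straight up and down. z up; x across the bar, away from the pad. The black pad (100 x 200 x 32 mm) has its centre 93 mm away at -x, its top 23 mm below the bar. The fixed ladder stand lies below the handle, no wider than the pad.
- armrest (a joint): Height of the armrest on its ladder (3 rungs, 12 mm thick, 55 mm apart), m: 0 pawl seated on the lowest rung (start), 0.055 on the middle, 0.110 on the top one, 0.13 stop. Slides freely (0.5 to 1 kg), drops if let go. Going up, the middle rung pushes the pawl aside from 0.035; it has dropped back at 0.070: lift to about 0.080. Above 0.120 the pawl catches the top rung and cannot come down.
- armrest_pawl (a joint): The gravity pawl, a dark steel tongue 24 mm wide with a heavy tail, hinged on the sliding section beside the rungs: angle in rad, 0 when level (nose over a rung, held by a stop, able to carry the armrest), up to about 1.0 when a rung pushes its nose down on the way up. It swings back to 0 by its own weight within 0.3 s.
- tray (a joint): Height of the other stand's sliding section in m, 0 where it rests on its lowest rung. The same ladder stand and handle, but with a shallow open steel tray (100 x 200 x 20 mm) in place of the pad. To be left as it is.

How it is judged:
By the outcome, as a careful person would: the job done as asked, in the order asked, and still so for the second after the job is handed in, with the robot touching nothing.
It also fails if it takes over 37 s, if anything falls off the work surface, if the arm or the gripper's body presses on something with over 40 N, if the wrist force passes 120 N, or if a joint passes its speed limit or range.

## Working session

There is one attempt and no reset: what is moved stays moved. The work goes in short steps, Python scripts to look and compute and a tool call to move; the robot and the scene stay as the last step left them, time stands still between calls to the robot, and variables do not carry over. Pictures are saved under pics/ and viewed, and the job is handed in when it is done.

Besides the shell and the picture viewer there is one more tool, called after "Request:" as name(argument=value, ...) on one line, values as JSON. send_rows: Moves the arm, as the interface text tells. Its arguments: {"type":"object","properties":{"rows":{"type":"string"},"grip_force":{"type":"number"}},"required":["rows"]}

```bash
mkdir -p pics; python3 - <<'E'
from rig import ctrl,capture,nets
import cv2
s=ctrl.sense();print(s, ctrl.pinch_z)
for n in ["scene","top"]:
    p=capture(n);cv2.imwrite(f"pics/a_{n}.png",p["pixels"][:,:,::-1])
    print(n,[ (d['confidence'],d['location']) for d in nets.spot_point(p,"armrest_grip")], [ (d['confidence'],d['location']) for d in nets.boxes_of(p,"armrest")],[ (d['confidence'],d['location']) for d in nets.boxes_of(p,"tray")])
E
```

```text
{'time_s': 0.0, 'joints': array([ 1.10158999e+00,  3.13453293e-01,  1.49846319e+00, -1.80160391e-05,
        1.33098786e+00, -2.23378927e-01]), 'dq': array([-0.00092847,  0.00145056, -0.00180548,  0.00076123, -0.00036959,
        0.00261404]), 'tau': array([ 6.80563498e-04, -4.12271547e+01, -2.59744996e+01, -1.47225755e-04,
        4.14958471e-03, -1.94673657e-05]), 'eef_pos': array([127.6314772 , 508.94300474, 205.22358532]), 'ee_rot': array([ 0.55711185, -0.43512944,  0.55794611,  0.43472393]), 'force': array([ 0.39528546, -0.35813928, -0.00445258]), 'wrist_torque': array([ 0.02709494, -0.01824387, -0.06643624]), 'grip_width': 0.9993484105323029} 18.700000000000003
scene [(0.78, [616.4, 240.0, 235.7])] [(0.77, [581.4, 272.5, 208.0])] [(0.76, [499.3, -150.0, 186.7])]
top [(0.77, [619.1, 237.7, 232.3])] [(0.94, [541.3, 255.8, 208.1])] [(0.93, [443.8, -167.5, 182.0]), (0.47, [541.9, 250.7, 211.4])]
```

View pics/a_scene.png

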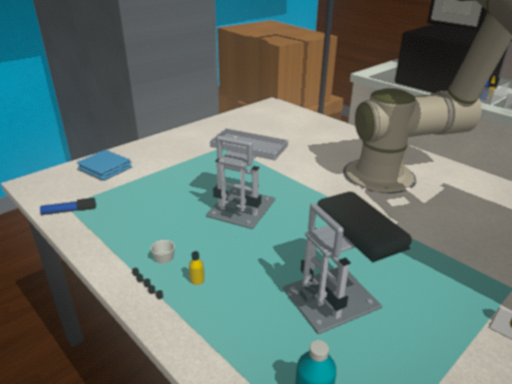

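View pics/a_top.png

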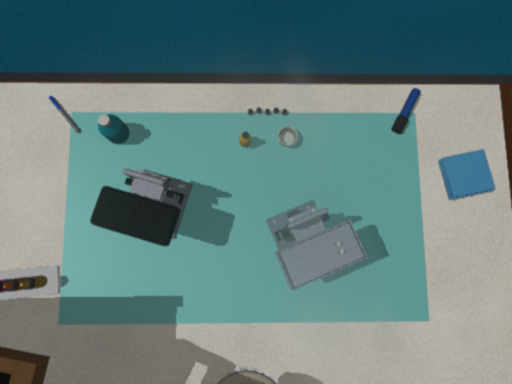

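```bash
cat > h.py <<'E'
import numpy as np,cv2
from scipy.spatial.transform import Rotation as R
def proj(p,pts):
    V=np.array(p["view"]);K=np.array(p["intrinsics"])
    c=(V[:3,:3]@np.asarray(pts,float).T).T+V[:3,3]; q=(K@c.T).T; return q[:,:2]/q[:,2:]
def back(p,uv,z):
    V=np.array(p["view"]);K=np.array(p["intrinsics"])
    Rm=V[:3,:3];o=-Rm.T@V[:3,3]; d=Rm.T@np.linalg.inv(K)@np.array([*uv,1.]); return o+d*(z-o[2])/d[2]
E
python3 - <<'E'
from rig import capture,nets
from h import *
for n,b in (("top",(70,150,220,260)),("scene",(270,170,420,330))):
    p=capture(n); x0,y0,x1,y1=b
    im=p["pixels"][:,:,::-1].copy()
    if n=="top":
        m=(im.max(2)<45).astype(np.uint8); m[:180]=0;m[255:]=0;m[:,200:]=0;m[:,:80]=0
        cs,_=cv2.findContours(m,0,2);c=max(cs,key=cv2.contourArea);r=cv2.minAreaRect(c);bx=cv2.boxPoints(r)
        w=np.array([back(p,u,212) for u in bx]);print(w.round(1),w.mean(0),np.linalg.norm(np.diff(w,axis=0),axis=1))
        # edges
    cv2.imwrite(f"pics/b_{n}.png",cv2.resize(im[y0:y1,x0:x1],None,fx=5 if n=="top" else 3.7,fy=5 if n=="top" else 3.7,interpolation=2))
E
```

```text
[[511.7 364.8 212. ]
 [603.6 342.4 212. ]
 [546.  152.8 212. ]
 [455.2 177.9 212. ]] [529.11219787 259.50710808 212.        ] [ 94.63764047 198.17604184  94.13570505]
```

View pics/b_top.png

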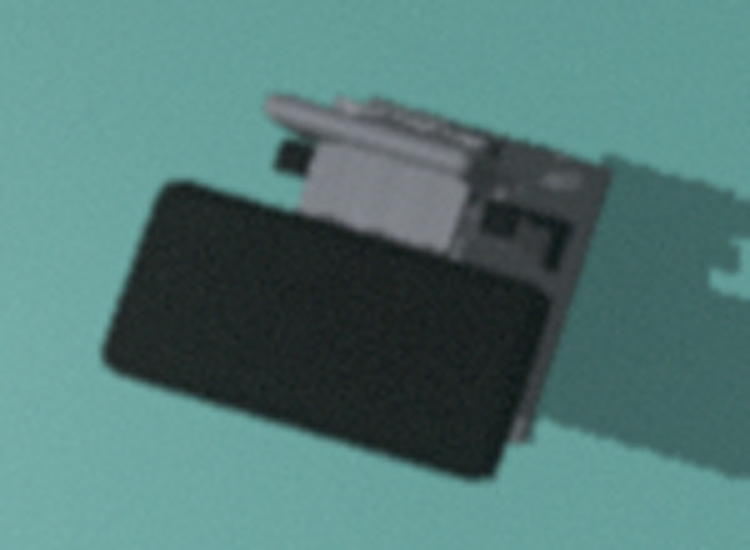

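View pics/b_scene.png

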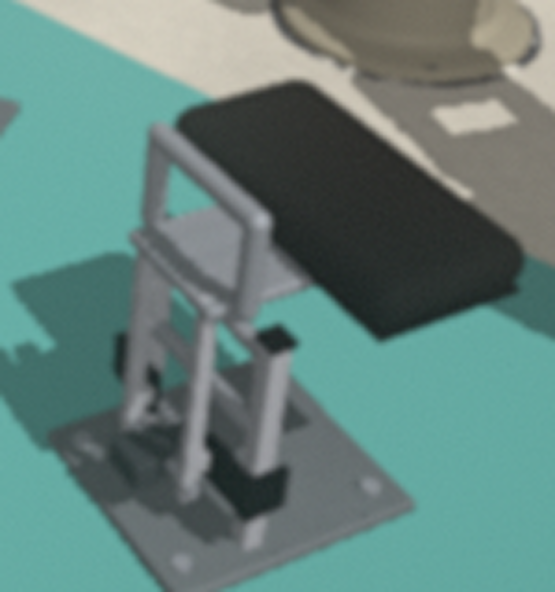

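```bash
cat >> h.py <<'E'
def rot(s): 
    q=s["ee_rot"]; return R.from_quat([q[1],q[2],q[3],q[0]]).as_matrix()
E
python3 - <<'E'
from rig import ctrl,capture
from h import *
p=capture("top");a=back(p,(124.3,171.3),238);b=back(p,(163.5,182),238);print(a,b,(a+b)/2,np.degrees(np.arctan2(*(a-b)[1::-1])))
s=ctrl.sense();M=rot(s);print(M.round(3))
x=np.array([np.cos(np.radians(-16.9)),np.sin(np.radians(-16.9)),0])
l=M.T@x; print("turn",np.degrees(np.arctan2(-l[1],l[2])))
for t in ([618,237,310],[618,237,216]): print((M.T@(np.array(t)-s["eef_pos"]))/10)
E
```

```text
[630.34773651 282.72813719 238.        ] [604.60174244 190.1048392  238.        ] [617.47473947 236.4164882  238.        ] 74.46595436865933
[[-0.    -0.97   0.243]
 [-0.     0.243  0.97 ]
 [-1.     0.    -0.   ]]
turn 92.8147648975576
[-10.4227338  -54.17449766 -14.4731384 ]
[ -1.02273382 -54.17461281 -14.47252543]
```

Request:
send_rows(rows="0.5 -5 0 0 1; 0.5 -10.4 0 0 2; 0.5 -10.4 -4 -1 3.5; 0.5 -10.4 -8 -2 5; 0.5 -10.4 -8 -2 5", grip_force=60)

```text
time_s: 1.05
eef_pos: [203.7, 468.8, 309.9]
ee_rot: [0.64, -0.302, 0.639, 0.301]
force: [0.9, -0.5, -0.0]
grip_width: 0.498
```

```bash
python3 - <<'E'
from rig import ctrl,capture
from h import *
s=ctrl.sense();M=rot(s);print(s["joints"],s["eef_pos"])
x=np.array([np.cos(np.radians(-16.6)),np.sin(np.radians(-16.6)),0])
l=M.T@x; print("turn",np.degrees(np.arctan2(-l[1],l[2]))/5)
for t in ([618,237,310],[618,237,216]): print((M.T@(np.array(t)-s["eef_pos"]))/10)
E
```

```text
[ 9.31943663e-01  2.30027152e-01  1.33816903e+00 -1.03360890e-03
  1.57311657e+00  5.10569889e-02] [203.66516184 468.75732131 309.87331288]
turn 13.41418803698187
[ 3.77021644e-02 -4.67083579e+01  8.49565666e+00]
[  9.43769678 -46.69878895   8.49253319]
```

Request:
send_rows(rows="0.5 0 -4.5 0.8 1.4; 0.5 0 -9 1.6 2.8; 0.5 0 -13.5 2.4 4.2; 0.5 0 -18 3.2 5.6; 0.5 0 -22.5 4 7; 0.5 0 -27 4.9 8.4; 0.5 0 -31.5 5.7 9.8; 0.5 0 -36 6.5 11.2; 0.5 0 -40.5 7.3 12.4; 0.5 0 -45 8.2 13.4; 0.5 0 -46.7 8.5 13.4; 0.5 0 -46.7 8.5 13.4")

```text
time_s: 2.25
eef_pos: [618.1, 240.6, 308.0]
ee_rot: [0.699, 0.099, 0.701, -0.1]
force: [0.2, -0.0, 0.6]
grip_width: 0.496
```

```bash
python3 - <<'E'
from rig import ctrl,capture,nets
from h import *
s=ctrl.sense();M=rot(s);print(s["joints"],s["eef_pos"])
p=capture("wrist");cv2.imwrite("pics/c_w.png",p["pixels"][:,:,::-1]);print(p["mount"],p["intrinsics"])
L=nets.spot_point(p,"armrest_grip");print(L)
q=capture("scene");cv2.imwrite("pics/c_s.png",q["pixels"][:,:,::-1])
x=np.array([np.cos(np.radians(-16.6)),np.sin(np.radians(-16.6)),0])
l=M.T@x; print("turn",np.degrees(np.arctan2(-l[1],l[2]))/5)
for t in ([618,237,310],[618,237,216],L[0]["location"] if L else [0,0,0]): print((M.T@(np.array(t)-s["eef_pos"]))/10)
E
```

```text
[ 1.94986257e-01  6.20736722e-01  7.75760046e-01 -9.09067521e-05
  1.74708075e+00  4.77555626e-01] [618.06053943 240.58499056 308.04854936]
[[ 7.95559927e-04 -3.06790283e-01  9.51776807e-01 -1.68076488e+02]
 [ 6.84748101e-04 -9.51776717e-01 -3.06790826e-01  7.64394643e+01]
 [ 9.99999449e-01  8.95797849e-04 -5.47121352e-04 -2.97132054e-01]
 [ 0.00000000e+00  0.00000000e+00  0.00000000e+00  1.00000000e+00]] [[297.31863964   0.         253.89967188]
 [  0.         297.31863964 193.93503573]
 [  0.           0.           1.        ]]
[{'location': [613.5, 244.6, 233.1], 'confidence': 0.96}]
turn 0.08182173632210861
[-0.19496365 -0.34616172  0.09381397]
[ 9.2050178  -0.33683904  0.10999745]
[ 7.49553063  0.26584432 -0.53701597]
```

View pics/c_w.png

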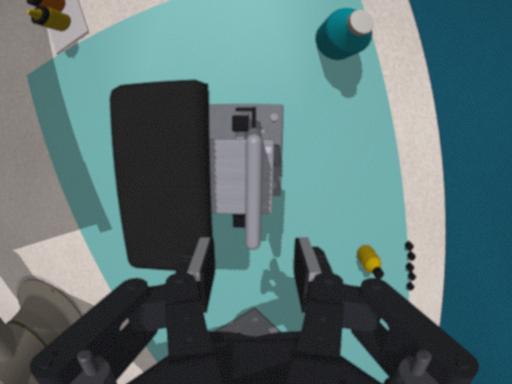

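View pics/c_s.png

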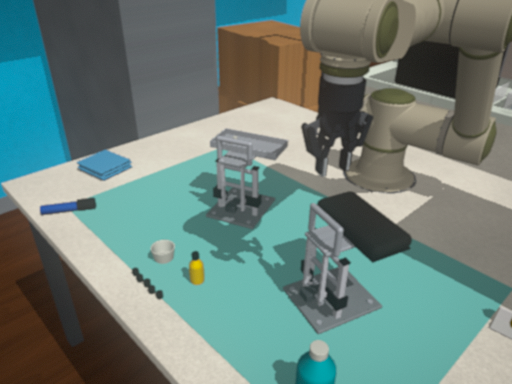

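```bash
python3 - <<'E'
from rig import ctrl,capture,nets
from h import *
s=ctrl.sense();M=rot(s);pos=s["eef_pos"]
p=capture("wrist");m=np.array(p["mount"]);K=np.array(p["intrinsics"])
im=p["pixels"][:,:,::-1]
cv2.imwrite("pics/d_w.png",cv2.resize(im[90:270,180:330],None,fx=3.3,fy=3.3,interpolation=2))
for uv in ((254.5,128),(252.5,248),(253.5,188)):
    v=(np.array(uv)-K[:2,2])/K[0,0];r=np.hypot(*v);d=np.array([*(v/r*np.sin(r)),np.cos(r)])
    o=M@m[:3,3]+pos;D=M@m[:3,:3]@d;w=o+D*(238-o[2])/D[2];print(w,M.T@(w-pos))
E
```

```text
[630.86965082 295.57611756 238.        ] [7.20679768e+01 5.47569723e+01 2.00202656e-03]
[599.62541773 192.6782796  238.        ] [ 72.03662223 -52.76662762  -1.6837126 ]
[616.21240376 247.2848675  238.        ] [72.05326199  4.29646483 -0.78329511]
```

View pics/d_w.png

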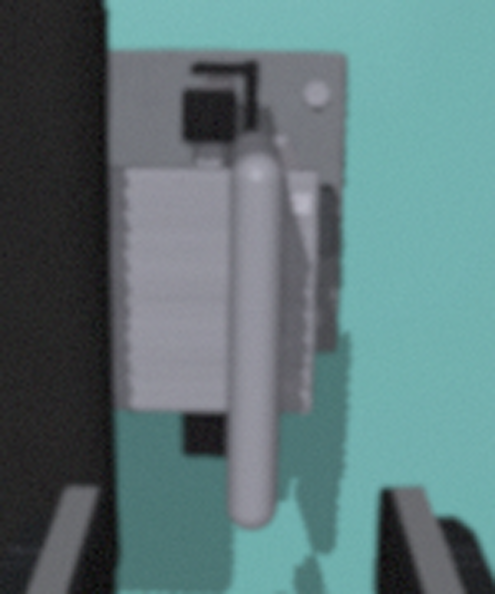

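Request:
send_rows(rows="0.5 2.5 -0.1 -0.1 0; 0.5 5 -0.1 -0.1 0; 0.5 7 -0.1 -0.1 0; 0.5 8.5 -0.1 -0.1 0; 0.5 9.1 -0.1 -0.1 0; 0.5 9.1 -0.1 -0.1 0; 0.5 9.1 -0.1 -0.1 0")

```text
time_s: 3.15
eef_pos: [615.4, 241.7, 220.1]
ee_rot: [0.701, 0.099, 0.7, -0.098]
force: [0.5, -0.5, 1.1]
grip_width: 0.506
```

Request:
send_rows(rows="0.3 0 0 0 0; 0.2 0 0 0 0; 0.1 0 0 0 0; 0 0 0 0 0; 0 0 0 0 0; 0 0 0 0 0; 0 0 0 0 0", grip_force=60)

```text
time_s: 3.85
eef_pos: [615.3, 241.2, 218.8]
ee_rot: [0.7, 0.099, 0.7, -0.099]
force: [0.4, -0.5, -0.2]
grip_width: -0.002
```

```bash
python3 - <<'E'
from rig import ctrl,capture,nets
from h import *
for n in("wrist","scene"):
    p=capture(n);im=p["pixels"][:,:,::-1]
    if n=="scene": im=cv2.resize(im[100:350,230:430],None,fx=2.3,fy=2.3)
    cv2.imwrite(f"pics/e_{n}.png",im)
s=ctrl.sense();print(s["eef_pos"],s["force"],s["wrist_torque"],s["grip_width"],s["time_s"])
E
```

```text
[615.34159918 241.2466305  218.78627701] [-0.58729016  0.99323784 -0.48807676] [ 0.01332005 -0.05214447  0.00654878] -0.0007542112641270949 3.95
```

View pics/e_wrist.png

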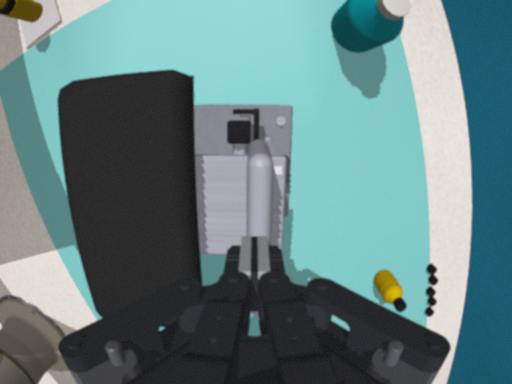

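View pics/e_scene.png

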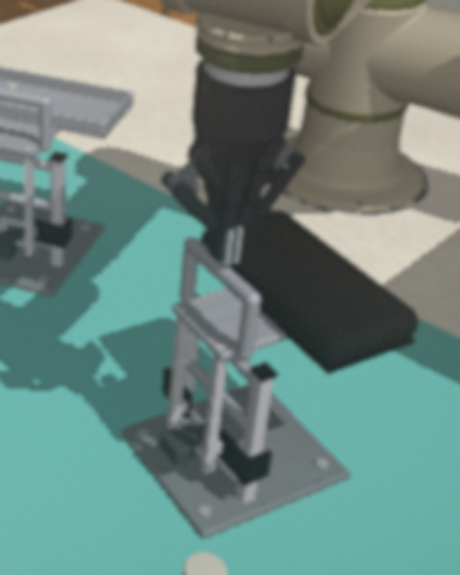

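```bash
python3 - <<'E'
from rig import ctrl,capture,nets
from h import *
s=ctrl.sense();M=rot(s);pos=s["eef_pos"]
y=np.array([np.sin(np.radians(16.6)),np.cos(np.radians(16.6)),0])
c=np.array([617.5,238,235])
pw=capture("wrist");print("w",nets.spot_point(pw,"armrest_grip"))
for n in("scene","top"):
    p=capture(n);im=p["pixels"][:,:,::-1].copy();print(n,nets.spot_point(p,"armrest_grip"))
    b={"scene":(280,180,380,280),"top":(100,130,220,230)}[n]
    f=6;im=cv2.resize(im[b[1]:b[3],b[0]:b[2]],None,fx=f,fy=f,interpolation=2)
    for w,col in ((pos,(0,0,255)),(pos-M[:,0]*18.7,(0,255,255)),(c,(0,255,0)),(c+45*y,(255,0,0)),(c-45*y,(255,0,255))):
        u=(proj(p,[w])[0]-b[:2])*f+f/2;print(u/f+b[:2]);cv2.circle(im,tuple(int(v) for v in u),3,col,-1)
    cv2.imwrite(f"pics/f_{n}.png",im)
b=(200,120,310,300);cv2.imwrite(f"pics/f_w.png",cv2.resize(pw["pixels"][120:300,200:310,::-1],None,fx=3.3,fy=3.3,interpolation=2))
E
```

```text
w [{'location': [614.0, 244.2, 235.0], 'confidence': 0.8}]
scene [{'location': [614.5, 238.9, 238.6], 'confidence': 0.7}]
[326.5321393  224.31416772]
[327.43752202 216.50330075]
[325.31461229 217.28127634]
[338.95828298 229.5568832 ]
[312.71304584 205.94328095]
top [{'location': [619.6, 239.1, 230.9], 'confidence': 0.72}]
[144.33238399 179.4669345 ]
[142.34309483 178.07920622]
[144.02743612 177.36534705]
[125.86369067 172.04198922]
[162.22444987 182.69845503]
```

View pics/f_scene.png

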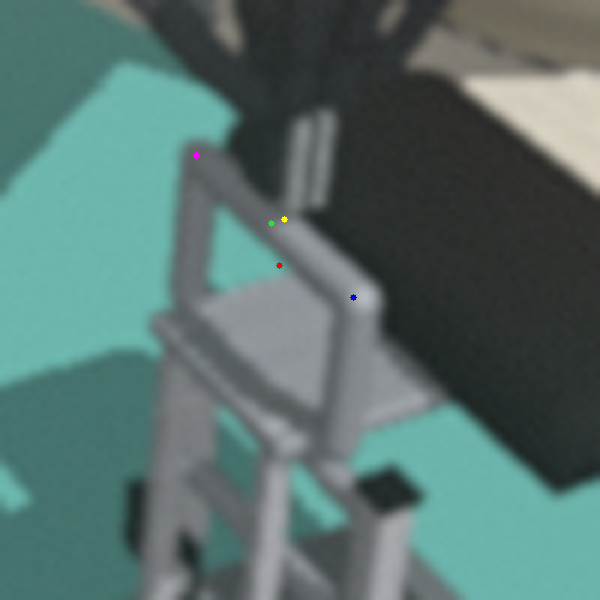

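View pics/f_top.png

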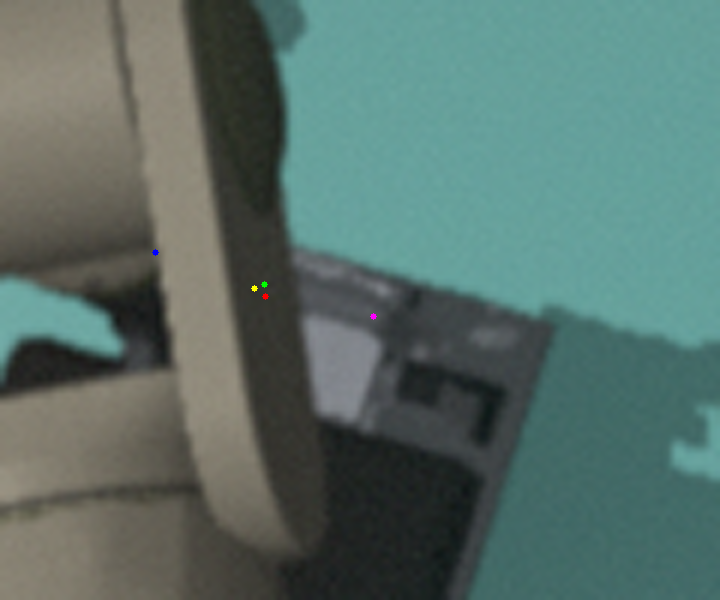

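View pics/f_w.png

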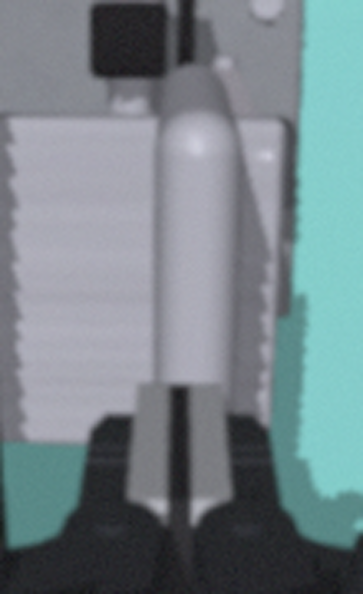

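```bash
python3 - <<'E'
from rig import ctrl,capture,nets
from h import *
p=capture("wrist");m=np.array(p["mount"]);K=np.array(p["intrinsics"])
def pw(t):
    c=m[:3,:3].T@(np.array(t,float)-m[:3,3]);r=np.arctan2(np.hypot(c[0],c[1]),c[2]);return K[:2,2]+K[0,0]*r*c[:2]/np.hypot(c[0],c[1])
for x in (0,-10,-20,-30,-40):
  for y in (-11,0,11): print(x,y,pw([x,y,0]).round(1))
im=p["pixels"][:,:,::-1]
b=(210,200,300,320);im=cv2.resize(im[b[1]:b[3],b[0]:b[2]],None,fx=5,fy=5,interpolation=2)
for x in (0,-20,-40):
  for y in (-11,11):
    u=(pw([x,y,0])-b[:2])*5+2.5;cv2.circle(im,tuple(int(v) for v in u),3,(0,0,255) if x==0 else (0,255,0),-1)
cv2.imwrite("pics/g_w.png",im)
s=ctrl.sense();print(s["joints"])
E
```

```text
0 -11 [254.5 243.9]
0 0 [254.5 228.1]
0 11 [254.5 211.6]
-10 -11 [254.5 251.4]
-10 0 [254.5 235.1]
-10 11 [254.6 217.9]
-20 -11 [254.5 259.8]
-20 0 [254.6 242.9]
-20 11 [254.6 224.9]
-30 -11 [254.5 269.1]
-30 0 [254.6 251.6]
-30 11 [254.6 232.8]
-40 -11 [254.6 279.3]
-40 0 [254.6 261.2]
-40 11 [254.6 241.7]
[1.96733802e-01 6.21456552e-01 9.98644850e-01 9.59267931e-06
 1.52147147e+00 4.77413653e-01]
```

View pics/g_w.png

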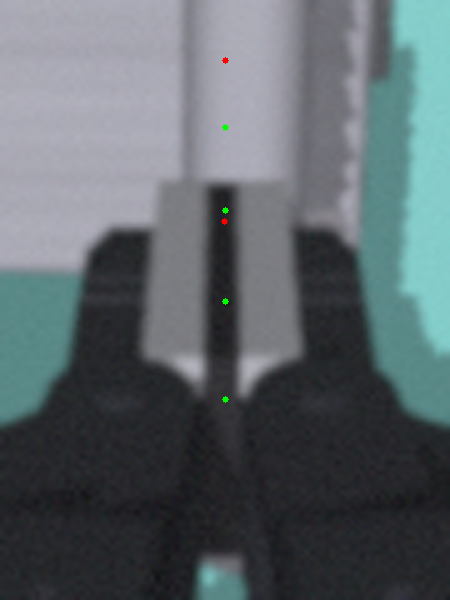

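Request:
send_rows(rows="0.5 0 0 0.2 0; 0.5 0 0 0.2 0; 0.5 0 0 0.2 0; 0.5 0 0 0.2 0; 0.5 0.4 0 0.2 0; 0.5 0.8 0 0.2 0; 0.5 1.2 0 0.2 0; 0.5 1.5 0 0.2 0; 0.5 1.5 0 0.2 0")

```text
time_s: 5.2
eef_pos: [617.1, 240.6, 203.1]
ee_rot: [0.7, 0.099, 0.701, -0.099]
force: [-1.1, 0.3, -0.0]
grip_width: 0.502
```

```bash
python3 - <<'E'
from rig import ctrl,capture,nets
from h import *
ims=[]
for n,b in(("wrist",(150,120,360,300)),("scene",(270,120,430,280))):
    p=capture(n);im=p["pixels"][:,:,::-1]
    ims.append(cv2.resize(im[b[1]:b[3],b[0]:b[2]],(400*(b[2]-b[0])//(b[3]-b[1]),400),interpolation=2))
cv2.imwrite("pics/h.png",cv2.resize(np.hstack(ims),(790,370)))
s=ctrl.sense();print(s["eef_pos"],s["force"],s["grip_width"],s["time_s"])
E
```

```text
[617.27721558 240.69100225 203.82737402] [ 0.63855287 -0.67393799  0.32927376] 0.4969344653823768 5.3
```

View pics/h.png

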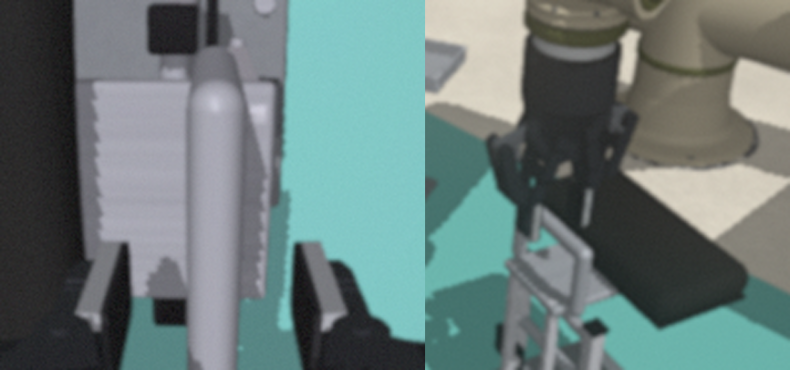

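Request:
send_rows(rows="0.5 0.5 0 0 0; 0.5 1 0 0 0; 0.5 1.5 0 0 0; 0.5 1.9 0 0 0; 0.5 1.9 0 0 0")

```text
time_s: 5.8
eef_pos: [617.0, 240.6, 183.9]
ee_rot: [0.7, 0.099, 0.701, -0.099]
force: [0.3, -0.2, 0.2]
grip_width: 0.5
```

Request:
send_rows(rows="0.35 0 0 0 0; 0.25 0 0 0 0; 0.1 0 0 0 0; 0 0 0 0 0; 0 0 0 0 0; 0 0 0 0 0", grip_force=60)

```text
time_s: 6.4
eef_pos: [617.7, 240.6, 185.2]
ee_rot: [0.701, 0.099, 0.7, -0.099]
force: [4.9, -0.7, 2.4]
grip_width: 0.146
```

```bash
cat > look.py <<'E'
import sys
from rig import ctrl,capture,nets
from h import *
ims=[]
for n,b in(("wrist",(150,120,360,300)),("scene",(270,100,430,320))):
    p=capture(n);im=p["pixels"][:,:,::-1]
    ims.append(cv2.resize(im[b[1]:b[3],b[0]:b[2]],(500*(b[2]-b[0])//(b[3]-b[1]),500),interpolation=2))
im=np.hstack(ims);cv2.imwrite(f"pics/{sys.argv[1]}.png",cv2.resize(im,(790,790*im.shape[0]//im.shape[1])))
s=ctrl.sense();print(s["eef_pos"],s["force"],s["wrist_torque"],s["grip_width"],s["time_s"])
E
python3 look.py i
```

```text
[617.73858308 240.61265821 185.19565576] [ 5.59442531 -0.48534265  3.10621339] [-0.03688826 -0.69504969 -0.1827236 ] 0.14950808868067592 6.5
```

View pics/i.png

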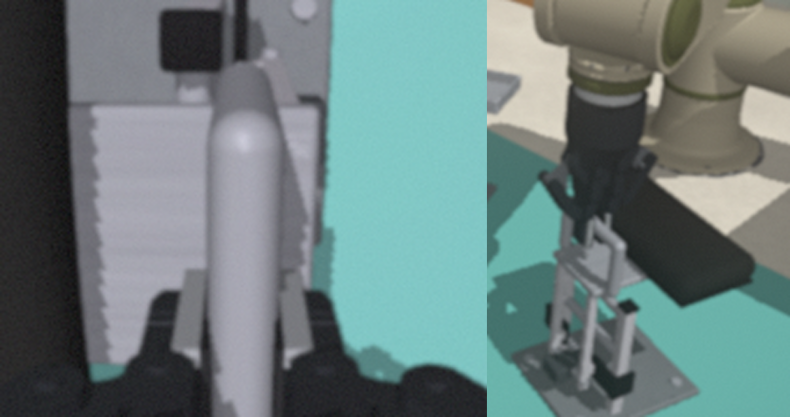

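Request:
send_rows(rows="0 -0.5 0 0 0; 0 -1 0 0 0; 0 -1.5 0 0 0; 0 -2 0 0 0; 0 -2.5 0 0 0; 0 -3 0 0 0; 0 -3 0 0 0")

```text
time_s: 7.2
eef_pos: [617.6, 240.6, 214.1]
ee_rot: [0.7, 0.099, 0.7, -0.099]
force: [8.0, 0.2, -5.6]
grip_width: 0.14
```

```bash
python3 look.py j
```

```text
[617.59970162 240.5830981  213.6170474 ] [ 8.13508467  0.56775915 -6.05375351] [ 0.09605013 -1.24909822 -0.18350307] 0.14673433290101265 7.3
```

View pics/j.png

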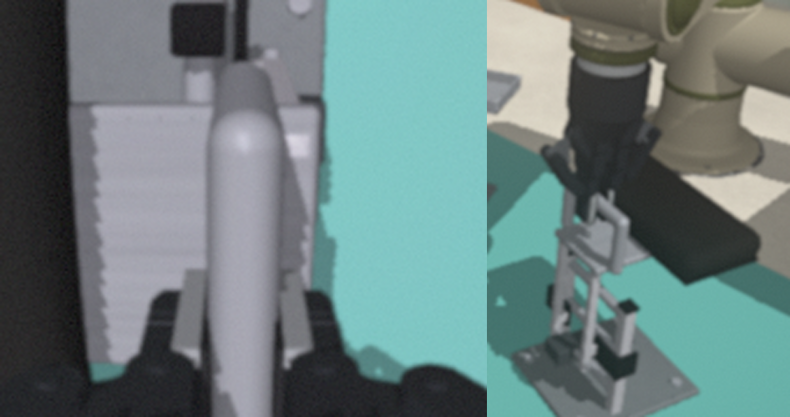

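Request:
send_rows(rows="0 -0.5 0 0.1 0; 0 -1 0 0.1 0; 0 -1.5 0 0.1 0; 0 -2 0 0.1 0; 0 -2.5 0 0.1 0; 0 -3 0 0.1 0; 0 -3.5 0 0.1 0; 0 -4 0 0.1 0; 0 -4.5 0 0.1 0; 0 -5 0 0.1 0; 0 -5 0 0.1 0; 0 -5 0 0.1 0")

```text
time_s: 8.5
eef_pos: [617.7, 240.6, 265.5]
ee_rot: [0.7, 0.099, 0.7, -0.099]
force: [-5.6, 1.9, -5.1]
grip_width: 0.14
```

```bash
python3 look.py k
```

```text
[617.70989133 240.56788549 265.42003757] [-5.11181027  2.15460437 -5.36666917] [ 0.21416113  0.86233065 -0.17767136] 0.14053659997814202 8.6
```

View pics/k.png

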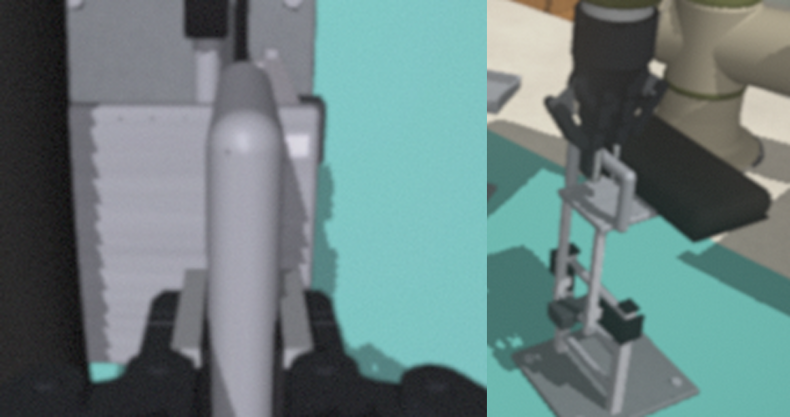

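Request:
send_rows(rows="0 0 0 0 0; 0 0 0 0 0; 0 0.3 0 0 0; 0 0.6 0 0 0; 0 0.9 0 0 0; 0 1.2 0 0 0; 0 1.5 0 0 0; 0 1.7 0 0 0; 0 1.9 0 0 0; 0 2.1 0 0 0; 0 2.1 0 0 0")

```text
time_s: 9.7
eef_pos: [617.7, 240.6, 243.9]
ee_rot: [0.7, 0.099, 0.701, -0.099]
force: [-5.9, 1.4, -6.7]
grip_width: 0.14
```

Request:
send_rows(rows="0 0.1 0 0 0; 0 0.2 0 0 0; 0 0.3 0 0 0; 0 0.35 0 0 0; 0 0.35 0 0 0; 0 0.35 0 0 0")

```text
time_s: 10.3
eef_pos: [617.7, 240.6, 240.7]
ee_rot: [0.7, 0.099, 0.701, -0.099]
force: [-5.6, 0.6, -5.5]
grip_width: 0.139
```

```bash
python3 look.py l
```

```text
[617.69164383 240.57866445 240.68635655] [-5.7141027   1.73920222 -6.10403681] [ 0.23811299  0.83839188 -0.16200943] 0.14076949746566203 10.4
```

View pics/l.png

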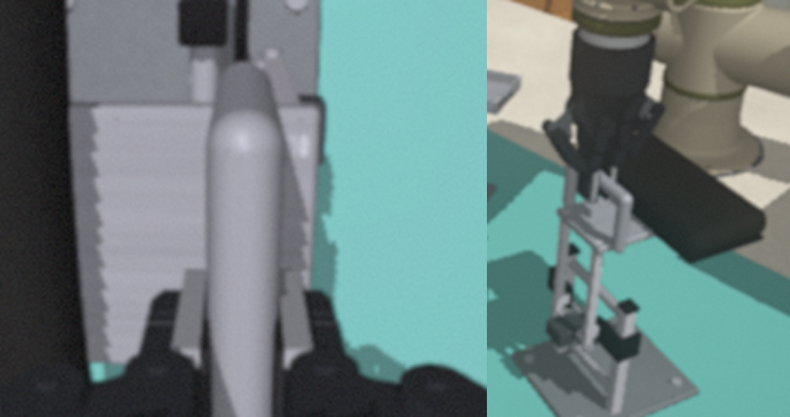

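Request:
send_rows(rows="0 0.05 0 0 0; 0 0.1 0 0 0; 0 0.1 0 0 0; 0 0.1 0 0 0")

```text
time_s: 10.8
eef_pos: [617.7, 240.6, 240.3]
ee_rot: [0.7, 0.099, 0.7, -0.099]
force: [-6.5, 1.5, -3.3]
grip_width: 0.146
```

Request:
send_rows(rows="0 0.05 0 0 0; 0 0.1 0 0 0; 0 0.1 0 0 0; 0 0.1 0 0 0")

```text
time_s: 11.2
eef_pos: [617.8, 240.6, 240.2]
ee_rot: [0.7, 0.099, 0.7, -0.099]
force: [-7.6, 0.4, 1.0]
grip_width: 0.137
```

Request:
send_rows(rows="0.2 0 0 0 0; 0.3 0 0 0 0; 0.4 0 0 0 0; 0.5 0 0 0 0; 0.5 0 0 0 0; 0.5 0 0 0 0")

```text
time_s: 11.8
eef_pos: [618.3, 240.4, 238.3]
ee_rot: [0.7, 0.099, 0.7, -0.099]
force: [1.1, -0.5, -0.8]
grip_width: 0.499
```

```bash
python3 look.py m
```

```text
[618.27089945 240.37765351 238.28320584] [-0.13612166  0.58756966 -0.14044707] [-0.02509406 -0.01623683  0.04416355] 0.5001985746063345 11.9
```

View pics/m.png

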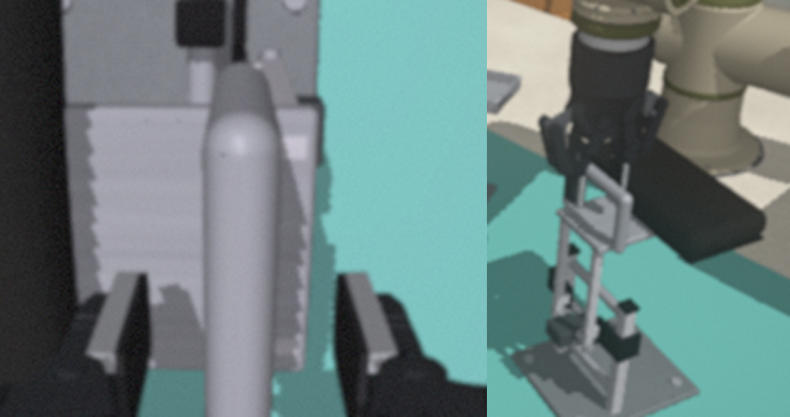

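Seated and released; the handle stayed put. Withdraw straight up and recheck.

Request:
send_rows(rows="0.5 -1 0 0 0; 0.5 -2.5 0 0 0; 0.5 -4.5 0 0 0; 0.5 -7 0 0 0; 0.5 -9 0 0 0; 0.5 -9 0 0 0; 0.5 -9 3 0 0; 0.5 -9 7 0 0; 0.5 -9 11 0 0; 0.5 -9 15 0 0; 0.5 -9 15 0 0")

```text
time_s: 13.0
eef_pos: [639.7, 377.8, 310.4]
ee_rot: [0.701, 0.099, 0.699, -0.095]
force: [-0.2, 0.2, -0.6]
grip_width: 0.497
```

```bash
python3 - <<'E'
from rig import ctrl,capture,nets
from h import *
for n in("scene","top","wrist"):
    p=capture(n);cv2.imwrite(f"pics/n_{n}.png",p["pixels"][:,:,::-1])
    print(n,nets.spot_point(p,"armrest_grip"),nets.boxes_of(p,"tray")[:1])
s=ctrl.sense();print(s["eef_pos"],s["force"],s["time_s"])
E
```

```text
scene [{'location': [616.5, 239.7, 292.6], 'confidence': 0.76}] []
top [{'location': [615.2, 241.2, 287.1], 'confidence': 0.93}] [{'location': [443.2, -167.1, 182.4], 'confidence': 0.94}]
wrist [{'location': [614.5, 242.4, 291.1], 'confidence': 0.62}] []
[641.72972668 373.18471958 317.34028975] [-0.06583373 -1.05595207 -0.56619541] 13.45
```

View pics/n_scene.png

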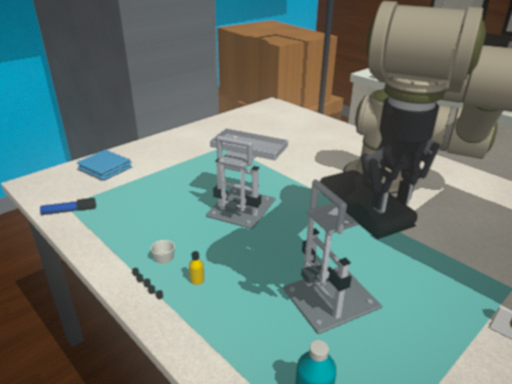

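```bash
python3 -c "
from rig import workorder,ctrl
print(ctrl.sense()['force']);print(workorder.finish_job())"
```

```text
[-0.06583373 -1.05595207 -0.56619541]
the job is handed in; nothing more can be done
None
```

The armrest is now seated on the middle rung and released, and the job is handed in at about 13.5 s of the 37 s allowed.

**What I did:** I gripped the bar handle, lifted it about 80 mm and waited briefly for the pawl to drop back. I then lowered it slowly until the wrist force showed the rung carrying the weight, opened the gripper and moved the arm clear.

**Final checks:**
- After release, the three cameras put the handle at 287 to 293 mm. The start height of 235 mm plus 55 mm gives 290 mm.
- The tray was found within about 1 mm of where it started, in the top view only. The scene and wrist views gave no tray detection at the end.
- The wrist force was about 1 N with the arm clear, and no reading I took went above about 10 N.
- I inferred the pawl's position from height and load and did not see it directly.

**What disagreed:** My first grasp closed on empty air above the bar. In the pictures the fingertips sit about 30 mm higher than the reported tool point. I went about 34 mm lower and the second grasp held without slipping.

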